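Lay out the injection tray for a vaccination session

TASK

Set up the injection tray. Stand the vial with the red label and grey cap in the pocket directly behind the red-capped vial, then set the amber light cover squarely over these two; stand the orange-capped vial in the pocket between the red-capped and the blue-capped vial. Lay the capped syringe in the rest in front of the blue-capped vial and the marker pen in the rest in front of the orange-capped one, each pointing lengthwise at its vial; never tip a vial over, and leave the red-capped and blue-capped vials in their pockets.

Things in the scene. Friction and masses are not known exactly. Their poses are not given: they have to be found in the camera images.
- injection_tray: Fixed pale blue-grey tray, 300 x 216 mm, floor 4 mm, rim 8 mm. Origin: centre of underside; x points away from the robot, y left. Two bars across it, at x = -110 and -8 mm (14 mm thick), have rounded humps 18 mm high that leave three rests along x at y = 66, 0, -66 mm, 28 mm wide, wider at the top. A thing in a rest lies on both bars, 7 mm above the table, middle near x = -58 mm.
- vial_block: Fixed dark grey block on the rear of the tray, 117 x 204 mm, top 20 mm above the table. Origin: centre of its underside, 86 mm along the tray's x, at table height; axes as the tray's (behind = +x). Six square pockets, 32 mm wide, bevelled mouths, floors 8 mm above the table: front row x = -26 mm, back row x = +26 mm, at y = 66, 0, -66 mm, in line with the rests in front.
- red_vial: Stoppered vial with a red cap and red label, 22 mm diameter, 43 mm tall; origin at the centre of its underside, z up. At the start it stands in the left or the right pocket of the block's front row, and it stays there.
- blue_vial: Stoppered vial with a blue cap and blue label, 22 mm diameter, 43 mm tall; origin at the centre of its underside, z up. At the start it stands in the other outer pocket of the block's front row, and it stays there.
- orange_vial: Stoppered vial with an orange cap and orange label, 22 mm diameter, 43 mm tall (39 mm to the shoulder of the cap), 30 g, on the open table to the robot's right (not the spare vials far back by the yellow needle bin); origin at the centre of its underside, z up. Grip it with the fingertips at least 14 mm above its underside, so that they clear the block when it stands in a pocket.
- grey_vial: Stoppered vial with a grey cap and red label, 22 mm diameter, 41 mm tall, 30 g, on the open table to the robot's right; origin at the centre of its underside, z up. Grip it as the orange-capped one.
- light_cover: Amber see-through box, open below, standing on the table: 106 mm (its x) by 56 mm (its y), 41 mm high, inside 100 x 50 x 38 mm, 90 g; black grip rib on top along its x, 56 mm long, 12 mm wide, from 41 to 64 mm above the lower edge. Origin: centre of the lower edge, z up. In place, its x lies along the tray's x and it stands on the block, centred midway between the front and back pocket.
- syringe: White capped syringe with an orange ring, 151 mm long (its y, from -75 to 76 mm), barrel 12 mm wide, 13 mm high, 15 g, lying on the table; origin on its underside at mid-length, z up. Either end may point to the vial.
- marker: Marker pen, white with a red cap, 135 mm long (its y), 16 mm thick, 18 g, lying on the table; origin under its middle, z up at the start. Either end may point to the vial.
Not all that is in view belongs to the job. What is shaped like the grey_vial but green is not meant.

How it is judged:
By the outcome, as a careful person would: the job done as asked, in the order asked, and still so for the second after the job is handed in, with the robot touching nothing.
It also fails if it takes over 104 s, if anything falls off the work surface, if the arm or the gripper's body presses on something with over 40 N, if the wrist force passes 120 N, or if a joint passes its speed limit or range.

ROBOT

A 7-joint arm with a two-finger parallel gripper is mounted at the origin on a cart in front of the work surface, level with it; the furniture and walls round the work are solid. World frame = base frame: x ahead of the robot, y to its left, z up, the work surface at z = 0. Lengths are in m, angles in rad, forces in N, time in s.
With the tool pointing down it reaches from about 0.35 to 0.9 m from the base axis. Payload 7.2 kg.
Tool frame: the origin (TCP) lies midway between the tips of the shut fingers; the grasp point (between the pads) lies 19 mm behind it; z points along the fingers, y is the line along which they close (so a half turn about z gives the same grasp; the last joint's range is limited). The gripper opens to 85 mm and grips with 20 to 120 N. Pads are 22 mm wide; open, the fingers measure 114 mm over their backs; the gripper's body (76 mm by 85 mm) begins 54 mm behind the grasp point. The pads swing forward as they close: fully open they stand 13 mm farther back than shut.
Start: joints at [1.129, 0.411, -0.013, 1.596, 0.006, 1.134, -0.082], TCP at [0.228, -0.582, 0.231] pointing down, gripper open.
Joint ranges: [-2.95, 2.95], [-0.29, 1.99], [-1.47, 1.44], [0.14, 2.54], [-1.03, 4.17], [0.13, 1.85], [-2.86, 2.86]. Speed limits (rad/s): [2.39, 2.39, 3.01, 3.01, 3.14, 3.14, 3.14].

INTERFACE

Orientations are given as a unit quaternion [x, y, z, w].
In Python, from workcell import observe, capture, calibration, job_done gives the robot as it stands.
- The arm moves only by the shell command python3 -m jog 'ROWS' [FORCE]. ROWS is a JSON object of lists of equal length, an entry for each row: "travel": the shift along the tool's x, y, z in mm, a list of three; "delta_rot": the turn, a rotation vector about the tool's x, y, z in degrees, a list of three; "grip": the closure, from -1 (fully open) to 1 (shut). A call has 1 to 8 rows; each row shifts and turns the commanded pose from where the row before left it, along the tool's axes as they then stand; what a row does not reach is not made up. A row lasts 1/8 s, in which the tool goes at most 62.5 mm and 10.7 degrees, less where a joint would pass 70% of its speed; a pose out of reach is approached as far as the arm can. A call is refused whole if a number of a shift passes 62.5 or a number of a turn 10.7, either way. A call with a gripper value outside its range is refused whole. The fingers move at their own pace and stop on an object; FORCE is the grip in N (left out, the last holds). Time passes only in rows, so rows that do not move let the fingers close. It gives the time, the measured TCP pose, the force, the opening and the grip force at its end, in the units of the state.
- observe(): the state, without advancing time (a new reading comes with each control period).
- capture(name): name is "scene" or "top"; returns (picture, depth): 400x640x3 uint8, red, green, blue; 400x640 float32, m along the optical axis (not along the pixel's ray), 0 where there is no reading.
- calibration(name): a dict with "vfov" (degrees; the focal length in pixels is half the picture's height over the tangent of half this angle, whatever the lens; pixels are square), "cx", "cy" (the principal point, pixels), "eye" and "attitude" of the camera in the world. Camera axes: x right, y up, looking along -z (the intrinsics and any distortion apply to the point x, -y, -z); pixel columns grow to the right and rows downward; lengths in m; the calibration is good to about 2 mm. A picture is of the moment at which its call begins. calibration takes no time and is no camera call.
- job_done(): hands the job in; it is judged then, once.
The state is a dict: "t": time; "q": joint angles; "joint_vel": joint speeds; "effort": joint torques, N m; "tcp_pos": TCP position; "eef_rot": TCP orientation; "wrist_force": force on the tool from outside, world axes, zero at the start; "wrist_torque": the same for the moment, N m; "grip_width": opening from 0.0 (shut) to 1.0 (fully open); "grasp_force": force on a finger pad.
Only numpy, scipy, OpenCV 4.12 (cv2) and the standard library are available. Lean on these libraries where they do the work, as an engineer would, in place of code of your own. Each camera call takes 0.05 s, during which the arm holds its last target. There are 200 camera calls.

## Working session

There is one attempt and no reset: what is moved stays moved. The work goes in short steps, Python scripts to look and compute and a shell command to move; the robot and the scene stay as the last step left them, time stands still between calls to the robot, and variables do not carry over. Pictures are saved under pics/ and viewed, at most 14 in all, crops included, and the job is handed in when it is done.

```bash
mkdir -p pics; ls; python3 - <<'E'
from workcell import observe, capture, calibration
import cv2, numpy as np
s=observe(); print(s)
for n in ("scene","top"):
    p,d=capture(n); print(n,calibration(n))
    cv2.imwrite(f"pics/{n}0.png",p[:,:,::-1]); np.save(f"{n}0.npy",d)
E
```

```text
pics
{'t': 0.0, 'q': array([ 1.12882455,  0.41191784, -0.01274093,  1.59707038,  0.00557846,
        1.13429821, -0.08220042]), 'joint_vel': array([-0.00112195, -0.00062838,  0.00063811,  0.0014102 , -0.00010763,
       -0.00164694,  0.00102542]), 'effort': array([-4.08706510e-04, -6.00623059e+01,  6.81929961e-01, -2.99400115e+01,
        1.37951702e-02,  1.08522945e-02, -5.26613019e-05]), 'tcp_pos': array([ 0.22800134, -0.58137825,  0.23043095]), 'eef_rot': array([ 9.82583385e-01,  1.85820354e-01, -1.96556733e-04, -8.05691435e-04]), 'wrist_force': array([ 0.20631039, -0.93641622,  0.05585554]), 'wrist_torque': array([-0.02734652, -0.00746857, -0.02792456]), 'grasp_force': 0.0, 'grip_width': 0.9988809408275469}
scene {'vfov': 54.86186439483945, 'cx': 318.625558204982, 'cy': 193.08990764676764, 'eye': array([-0.06513533, -0.49619568,  0.65475769]), 'attitude': array([ 0.36655353, -0.19175422, -0.39788263,  0.81887621])}
top {'vfov': 52.81890764312644, 'cx': 315.9873141584575, 'cy': 197.23773046194083, 'eye': array([ 0.25929739, -0.05016609,  1.1835707 ]), 'attitude': array([-0.0726426 ,  0.07823383,  0.72617422, -0.6791712 ])}
```

View pics/scene0.png

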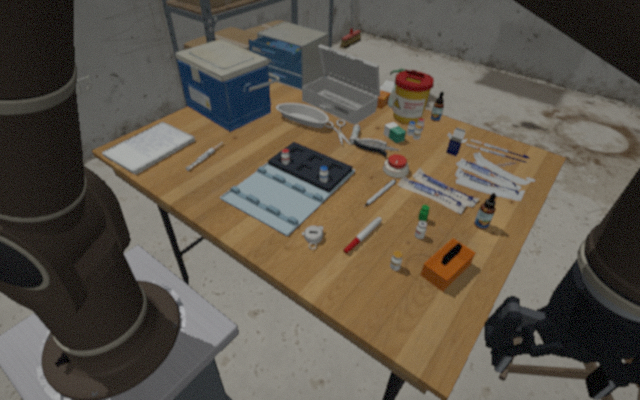

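View pics/top0.png

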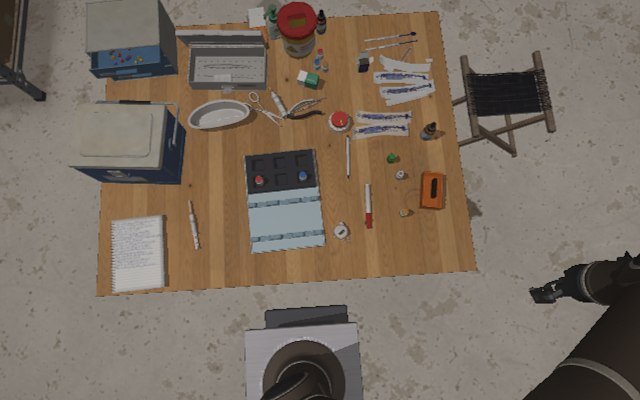

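```bash
python3 - <<'E'
import cv2, numpy as np
s=cv2.imread("pics/scene0.png"); t=cv2.imread("pics/top0.png")
def c(im,x0,y0,w,h,W,H): return cv2.resize(im[y0:y0+h,x0:x0+w],(W,H),interpolation=cv2.INTER_CUBIC)
a=c(s,340,170,160,120,400,300); b=c(s,170,130,80,60,400,300)
e=c(t,330,130,120,90,400,300); f=c(t,160,190,80,60,400,300)
cv2.imwrite("pics/comp.png",np.vstack([np.hstack([a,b]),np.hstack([e,f])]))
E
```

```text
(no output)
```

View pics/comp.png

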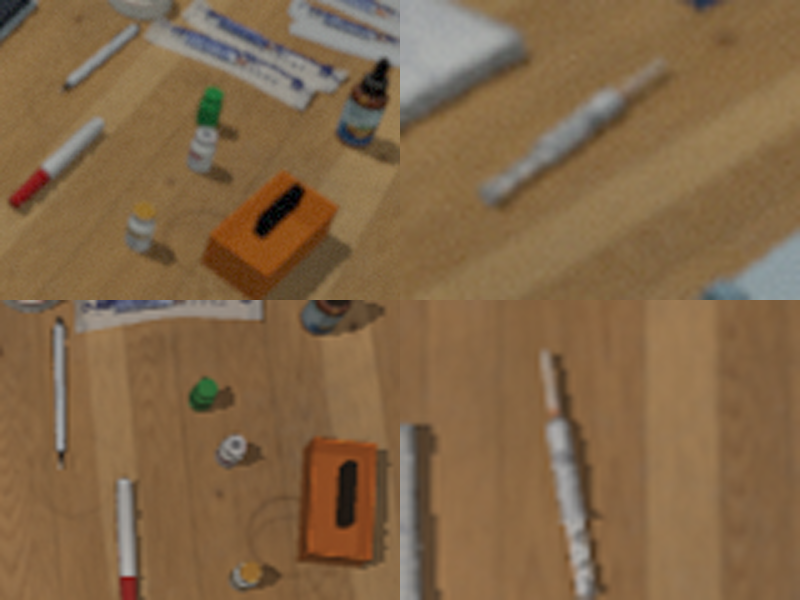

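```bash
cat > h.py <<'E'
import cv2, numpy as np
from scipy.spatial.transform import Rotation as R
from workcell import observe, capture, calibration
def cam(n):
    c=calibration(n); f=200/np.tan(np.radians(c["vfov"])/2)
    return f,c["cx"],c["cy"],np.array(c["eye"]),R.from_quat(c["attitude"])
def rays(n,uv):
    f,cx,cy,e,r=cam(n); uv=np.atleast_2d(uv).astype(float)
    d=np.c_[(uv[:,0]-cx)/f,-(uv[:,1]-cy)/f,-np.ones(len(uv))]
    return e,r.apply(d)
def plane(n,uv,z):
    e,d=rays(n,uv); return e+d*((z-e[2])/d[:,2])[:,None]
def pts(n,d):
    v,u=np.mgrid[:400,:640]; e,r=rays(n,np.c_[u.ravel(),v.ravel()])
    p=e+r*d.reshape(-1,1); p[d.ravel()==0]=np.nan
    return p.reshape(400,640,3)
def proj(n,P):
    f,cx,cy,e,r=cam(n); c=r.inv().apply(np.atleast_2d(P)-e)
    return np.c_[cx+f*c[:,0]/-c[:,2],cy-f*c[:,1]/-c[:,2]]
E
python3 - <<'E'
from h import *
np.set_printoptions(precision=4,suppress=True)
for n in ("top","scene"):
    im=cv2.imread(f"pics/{n}0.png"); d=np.load(n+"0.npy"); P=pts(n,d)
    hsv=cv2.cvtColor(im,cv2.COLOR_BGR2HSV)
    print(n,"missing",(d==0).mean())
    X,Y,Z=P[...,0],P[...,1],P[...,2]
    tab=(X>.3)&(X<.9)&(abs(Y)<.5)&(abs(Z)<.02)
    print("table z med/std",np.nanmedian(Z[tab]),np.nanstd(Z[tab]))
    ok=(X>.2)&(X<.85)&(Y>-.6)&(Y<.5)&(Z<.12)
    for lo in (.006,.02):
        m=(ok&(Z>lo)).astype(np.uint8)
        k,l,st,c=cv2.connectedComponentsWithStats(m)
        for i in range(1,k):
            if st[i,4]>12:
                q=P[l==i]; r=cv2.minAreaRect((q[:,:2]*1000).astype(np.float32))
                print(lo,"px",c[i].round(1),st[i,4],"xyz",np.median(q,0),"zmax",np.percentile(q[:,2],97).round(4),"rect",np.round(r[0],1),np.round(r[1],1),round(r[2],1))
E
```

```text
top missing 0.0038671875
table z med/std 9.57320704185749e-05 0.00540110635086311
0.006 px [401.2  90.2] 117 xyz [ 0.8399 -0.3597  0.0128] zmax 0.0171 rect [ 841.2 -362.5] [ 17.6 104.5] 3.2
0.006 px [292.  108.7] 389 xyz [ 0.7934 -0.0081  0.0171] zmax 0.0237 rect [801.2 -21.2] [165.9  70.7] 79.1
0.006 px [148.  103.6] 191 xyz [0.7972 0.3908 0.1178] zmax 0.1199 rect [796.6 398.4] [196.7  42.1] 72.6
0.006 px [216.  111.6] 729 xyz [0.8113 0.2262 0.0266] zmax 0.034 rect [793.9 213.2] [ 88.7 198. ] 9.3
0.006 px [338.1 122. ] 396 xyz [ 0.7396 -0.1503  0.033 ] zmax 0.0407 rect [ 746.1 -153. ] [66.4 68.8] 47.5
0.006 px [378.7 116.4] 140 xyz [ 0.7568 -0.2777  0.0126] zmax 0.0175 rect [ 758.2 -289.1] [128.3  17.4] 86.5
0.006 px [164.9 163.7] 1205 xyz [0.6036 0.3341 0.0642] zmax 0.1173 rect [629.3 369.7] [121.4 242.8] 42.1
0.006 px [427.6 131.2] 194 xyz [ 0.6814 -0.4114  0.0582] zmax 0.0982 rect [ 684.8 -413. ] [33. 25.] 35.1
0.006 px [379.4 129. ] 199 xyz [ 0.7148 -0.2707  0.0121] zmax 0.0179 rect [ 716.  -287.8] [ 21.1 154. ] 1.5
0.006 px [353.2 132. ] 26 xyz [ 0.7118 -0.1962  0.0106] zmax 0.
[... 7648 characters left out ...]
 -0.0591  0.0207] zmax 0.0219 rect [644.4 -59.4] [26.1 12.8] 7.0
0.02 px [486.6 210.2] 397 xyz [ 0.6797 -0.4227  0.0566] zmax 0.0968 rect [ 683.5 -421.8] [25.5 33.5] 0.9
0.02 px [424.1 210.8] 95 xyz [ 0.6124 -0.3046  0.0344] zmax 0.0419 rect [ 616.3 -303.7] [18.6 19.7] 50.9
0.02 px [421.1 227.2] 104 xyz [ 0.5583 -0.323   0.0358] zmax 0.0416 rect [ 562.3 -322.5] [19.6 21.1] 71.2
0.02 px [312.5 231.4] 70 xyz [ 0.4061 -0.1341  0.0209] zmax 0.0226 rect [ 407.  -131.6] [32.  30.3] 11.6
0.02 px [448.1 261.7] 1365 xyz [ 0.494  -0.4131  0.0405] zmax 0.0636 rect [ 510.  -410.4] [ 56.8 109.5] 79.9
0.02 px [396.4 258. ] 130 xyz [ 0.4442 -0.3231  0.0374] zmax 0.0434 rect [ 448.4 -321.5] [21.1 19.9] 47.5
```

Top view: grey-capped red-label vial (400,175), green decoy (392,158), orange vial (404,212), cover (432,190), marker (368,205). For the syringe there are two candidates. (347,157) is a thin ballpoint, and (194,225) has a barrel, a thin capped end and an orange ring, so (194,225) is the syringe. The red vial is at the left (259,181) and the blue one at the right (302,176).

```bash
cat >> h.py <<'E'
def rot(a): c,s=np.cos(a),np.sin(a); return np.array([[c,-s],[s,c]])
def go(x,y,z,yaw):
    """print what is needed from the present pose: turn about tool z, then travel in turned tool axes"""
    s=observe(); r=R.from_quat(s["eef_rot"]); m=r.as_matrix()
    now=np.degrees(np.arctan2(m[1,0],m[0,0])); t=((now-yaw)+90)%180-90
    r2=r*R.from_rotvec([0,0,np.radians(t)])
    d=r2.inv().apply(np.array([x,y,z])-s["tcp_pos"])*1000
    print("t",round(s["t"],2),"tcp",s["tcp_pos"].round(4),"yaw",now.round(2),"tilt",np.degrees(np.arccos(-m[2,2])).round(2),"turn z",t.round(2),"travel",d.round(1),"|d|",np.linalg.norm(d).round(),"w",round(s["grip_width"],3),"F",s["wrist_force"].round(1),"gf",round(s["grasp_force"],1))
E
python3 - <<'E'
from h import *
np.set_printoptions(precision=4,suppress=True)
for n in ("top","scene"):
    im=cv2.imread(f"pics/{n}0.png"); P=pts(n,np.load(n+"0.npy")); hsv=cv2.cvtColor(im,cv2.COLOR_BGR2HSV)
    X,Y,Z=np.moveaxis(P,2,0); box=(X>.34)&(X<.68)&(Y>-.11)&(Y<.17)
    m=box&(hsv[...,2]<75)&(Z>.014)&(Z<.027)
    r=cv2.minAreaRect((P[m][:,:2]*1000).astype(np.float32)); print(n,"block",r)
    m=(box&(((hsv[...,0]>80)&(hsv[...,0]<125)&(hsv[...,1]>25))|(hsv[...,2]<75))).astype(np.uint8)
    m=cv2.morphologyEx(m,cv2.MORPH_OPEN,np.ones((3,3)))
    c=max(cv2.findContours(m,0,1)[0],key=cv2.contourArea); q=plane(n,c[:,0,:],.008)
    print(n,"tray",cv2.minAreaRect((q[:,:2]*1000).astype(np.float32)))
    for nm,c0 in (("red",(.573,.095)),("blue",(.573,-.033))):
        k=box&(Z>.045)&(np.hypot(X-c0[0],Y-c0[1])<.03); print(nm,P[k].mean(0),k.sum())
    k=(X>.42)&(X<.6)&(Y<-.36)&(Y>-.46)&(Z>.052)&(Z<.07)
    print("rib",cv2.minAreaRect((P[k][:,:2]*1000).astype(np.float32)))
    k=(X>.36)&(X<.56)&(Y<.35)&(Y>.26)&(Z>.0035)&(Z<.02); q=P[k][:,:2]
    print("syr",cv2.minAreaRect((q*1000).astype(np.float32)))
    o=(X>.36)&(X<.56)&(Y<.35)&(Y>.26)&(hsv[...,1]>110)&(Z>.0035); print("ring",P[o].mean(0) if o.any() else None,o.sum())
    b=k&(Z>.0085); print("barrel",cv2.minAreaRect((P[b][:,:2]*1000).astype(np.float32)))
E
```

```text
top block ((579.6508178710938, 33.85398864746094), (159.1856689453125, 202.02197265625), 2.5790634155273438)
top tray ((603.2977905273438, 35.06504821777344), (119.34925079345703, 207.90553283691406), 2.7008373737335205)
red [0.5709 0.0981 0.0495] 37
blue [ 0.5752 -0.0301  0.0492] 32
rib ((509.07342529296875, -407.0475769042969), (14.4764986038208, 55.88370895385742), 80.00849151611328)
syr ((460.11102294921875, 305.4521789550781), (89.06251525878906, 198.7600860595703), 89.76825714111328)
ring [0.4468 0.3029 0.0047] 78
barrel ((453.616455078125, 301.0073547363281), (143.03140258789062, 14.998886108398438), 10.46748161315918)
scene block ((602.0075073242188, 30.77849578857422), (119.10668182373047, 204.7386016845703), 2.1856322288513184)
scene tray ((519.8687133789062, 29.010833740234375), (307.6256103515625, 219.70753479003906), 2.8341078758239746)
red [0.5716 0.0932 0.0491] 31
blue [ 0.5762 -0.0356  0.0492] 35
rib ((509.53826904296875, -409.931884765625), (13.404989242553711, 56.60739517211914), 79.2400131225586)
syr ((457.9858093261719, 296.8691101074219), (149.20384216308594, 14.807893753051758), 7.921952247619629)
ring None 0
barrel ((458.0965576171875, 295.86029052734375), (149.2986297607422, 11.166431427001953), 8.6669282913208)
```

```bash
python3 -m jog '{"travel":[[0,0,0],[0,0,0]],"delta_rot":[[0,0,9.5],[0,0,9.4]],"grip":[-0.2,-0.2]}' 40; python3 - <<'E'
from h import *
go(.5614,-.3198,.11,2.5)
E
```

```text
t: 0.35
tcp_pos: [0.228, -0.5816, 0.2307]
eef_rot: [1.0, 0.019, -0.0, -0.0]
wrist_force: [0.1, 0.2, 1.0]
grip_width: 0.614
grasp_force: 0.0
t 0.35 tcp [ 0.228  -0.5816  0.2307] yaw 2.2 tilt 0.06 turn z -0.3 travel [ 344.6 -246.9  120.9] |d| 441.0 w 0.614 F [0.1 0.2 1. ] gf 0.0
```

```bash
python3 -m jog '{"travel":[[43,-31,15],[43,-31,15],[43,-31,15],[43,-31,15],[43,-31,15],[43,-31,15],[43,-31,15],[43,-31,15]],"delta_rot":[[0,0,0],[0,0,0],[0,0,0],[0,0,0],[0,0,0],[0,0,0],[0,0,0],[0,0,0]],"grip":[-0.2,-0.2,-0.2,-0.2,-0.2,-0.2,-0.2,-0.2]}' ; python3 - <<'E'
from h import *
go(.5614,-.3198,.016,2.5)
for n in ("scene","top"):
    p,d=capture(n); cv2.imwrite(f"pics/{n}1.png",p[:,:,::-1]); np.save(n+"1.npy",d)
a=cv2.imread("pics/scene1.png"); b=cv2.imread("pics/top1.png")
cv2.imwrite("pics/c1.png",np.hstack([cv2.resize(a[130:290,340:500],(400,400),interpolation=2),cv2.resize(b[120:240,350:470],(400,400),interpolation=2)]))
E
```

```text
t: 1.35
tcp_pos: [0.562, -0.3178, 0.1105]
eef_rot: [1.0, 0.022, -0.0, -0.0]
wrist_force: [-0.1, -0.6, 0.4]
grip_width: 0.602
grasp_force: 0.0
t 1.35 tcp [ 0.562  -0.3178  0.1105] yaw 2.51 tilt 0.03 turn z 0.01 travel [-0.6  2.  94.5] |d| 94.0 w 0.602 F [-0.1 -0.6  0.4] gf 0.0
```

View pics/c1.png

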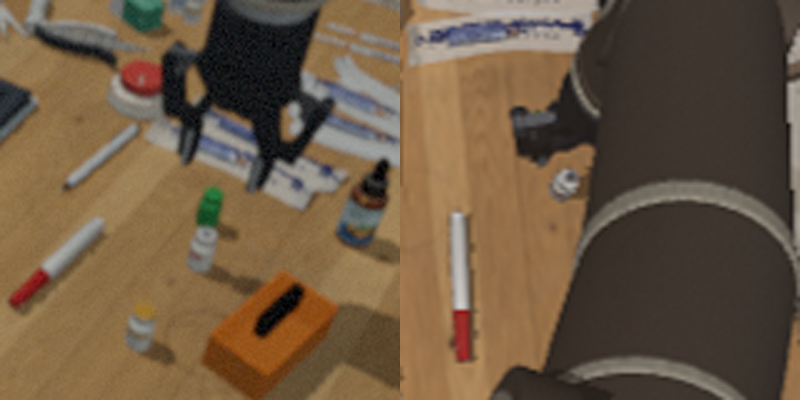

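```bash
python3 - <<'E'
from h import *
P=pts("scene",np.load("scene1.npy")); X,Y,Z=np.moveaxis(P,2,0)
for z0,z1 in ((.105,.118),(.118,.13)):
    k=(abs(X-.562)<.03)&(abs(Y+.318)<.06)&(Z>z0)&(Z<z1)
    q=P[k]
    for s in (q[q[:,1]>-.32],q[q[:,1]<-.32]): print(z0,len(s),s.mean(0).round(4),s.min(0).round(4),s.max(0).round(4))
E
```

```text
0.105 6 [ 0.5583 -0.2924  0.1158] [ 0.5506 -0.2938  0.1141] [ 0.5706 -0.2903  0.118 ]
0.105 2 [ 0.5543 -0.3503  0.1173] [ 0.552  -0.3514  0.1168] [ 0.5565 -0.3492  0.1177]
0.118 36 [ 0.5545 -0.2898  0.124 ] [ 0.5477 -0.2943  0.1185] [ 0.5735 -0.2803  0.1296]
0.118 30 [ 0.5553 -0.352   0.1241] [ 0.5512 -0.3582  0.1182] [ 0.5675 -0.3453  0.1296]
```

The scene view's bias (about -3 mm in y against the fingertips) agrees with averaging the two cameras. I'll descend and grip.

```bash
python3 -m jog '{"travel":[[0,2,40],[0,0,40],[0,0,14],[0,0,0],[0,0,0],[0,0,0],[0,0,0]],"delta_rot":[[0,0,0],[0,0,0],[0,0,0],[0,0,0],[0,0,0],[0,0,0],[0,0,0]],"grip":[-0.2,-0.2,-0.2,-0.2,1,1,1]}' 30; python3 -m jog '{"travel":[[0,0,0],[0,0,-20],[0,0,-50],[0,0,-30]],"delta_rot":[[0,0,0],[0,0,0],[0,0,0],[0,0,0]],"grip":[1,1,1,1]}' ; python3 - <<'E'
from h import *
import numpy as np
B=np.array([.6025,.0330]); yaw=2.5
for nm,o in (("backleft",(26,66)),("frontmid",(-26,0)),("cover",(0,66))):
    print(nm,(B+rot(np.radians(yaw))@np.array(o)/1000).round(4))
x,y=B+rot(np.radians(yaw))@np.array([26,66])/1000
go(x,y,.11,2.5)
E
```

```text
t: 2.33
tcp_pos: [0.5621, -0.3216, 0.0191]
eef_rot: [1.0, 0.022, 0.001, 0.001]
wrist_force: [-1.5, 0.7, 6.9]
grip_width: 0.244
grasp_force: 29.5
t: 2.82
tcp_pos: [0.562, -0.3214, 0.1211]
eef_rot: [1.0, 0.022, 0.001, 0.001]
wrist_force: [1.1, -0.4, 0.2]
grip_width: 0.246
grasp_force: 29.5
backleft [0.6256 0.1001]
frontmid [0.5765 0.0319]
cover [0.5996 0.0989]
t 2.83 tcp [ 0.562  -0.3214  0.1211] yaw 2.52 tilt 0.19 turn z 0.02 travel [  81.9 -418.3   10.7] |d| 426.0 w 0.246 F [ 1.1 -0.4  0.2] gf 29.5
```

```bash
python3 -m jog '{"travel":[[10,-52,0],[10,-52,0],[10,-53,0],[10,-53,0],[10,-52,0],[10,-52,0],[11,-52,0],[11,-52,10]],"delta_rot":[[0,0,0],[0,0,0],[0,0,0],[0,0,0],[0,0,0],[0,0,0],[0,0,0],[0,0,0]],"grip":[1,1,1,1,1,1,1,1]}' ; python3 - <<'E'
from h import *
go(.6256,.1001,.027,2.5)
p,d=capture("scene"); cv2.imwrite("pics/s2.png",p[:,:,::-1]); np.save("s2.npy",d)
q,e=capture("top"); cv2.imwrite("pics/t2.png",q[:,:,::-1]); np.save("t2.npy",e)
a=cv2.resize(p[90:230,220:360,::-1],(400,400),interpolation=2);b=cv2.resize(q[100:240,220:360,::-1],(400,400),interpolation=2)
cv2.imwrite("pics/c2.png",np.hstack([a,b]))
E
```

```text
t: 3.82
tcp_pos: [0.6257, 0.1019, 0.1096]
eef_rot: [1.0, 0.022, 0.002, -0.0]
wrist_force: [1.1, 0.2, -0.4]
grip_width: 0.24
grasp_force: 29.5
t 3.83 tcp [0.6257 0.1019 0.1096] yaw 2.5 tilt 0.19 turn z -0.0 travel [-0.5  1.8 82.6] |d| 83.0 w 0.24 F [ 1.1  0.2 -0.4] gf 29.5
```

View pics/c2.png

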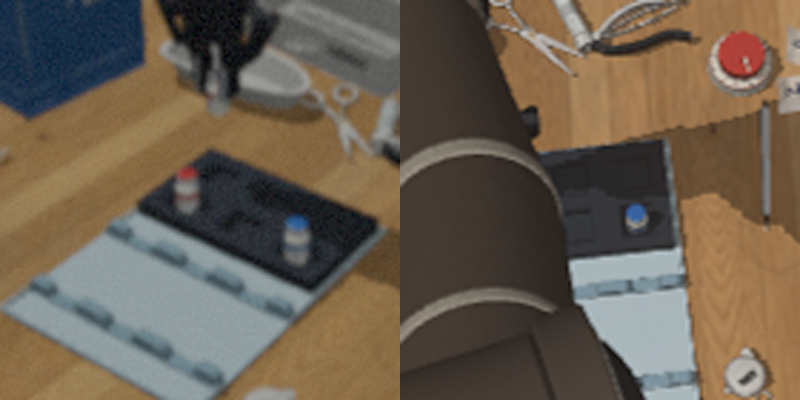

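```bash
python3 - <<'E'
from h import *
P=pts("scene",np.load("s2.npy")); X,Y,Z=np.moveaxis(P,2,0)
k=(abs(X-.62)<.03)&(abs(Y-.1)<.03)&(Z>.092)&(Z<.106)
q=P[k]; d=q.mean(0)[:2]-np.array([-.065,-.496]); d/=np.linalg.norm(d)
print(len(q),q.mean(0).round(4),"axis est",(q.mean(0)[:2]+.009*d).round(4),Z[(abs(X-.62)<.03)&(abs(Y-.1)<.03)&(Z>.07)&(Z<.13)].min())
E
```

```text
32 [0.6213 0.0955 0.0985] axis est [0.6281 0.1014] 0.09122728362880361
```

```bash
python3 -m jog '{"travel":[[-1,2.5,30],[0,0,30],[0,0,10],[0,0,6],[0,0,4],[0,0,0]],"delta_rot":[[0,0,0],[0,0,0],[0,0,0],[0,0,0],[0,0,0],[0,0,0]],"grip":[1,1,1,1,1,1]}' ; python3 - <<'E'
from h import *
go(.6244,.0994,.027,2.5)
E
```

```text
t: 4.68
tcp_pos: [0.6241, 0.0977, 0.0279]
eef_rot: [1.0, 0.022, 0.0, -0.0]
wrist_force: [-0.4, 0.0, -0.3]
grip_width: 0.242
grasp_force: 29.5
t 4.67 tcp [0.6241 0.0977 0.0279] yaw 2.51 tilt 0.05 turn z 0.01 travel [ 0.4 -1.7  0.9] |d| 2.0 w 0.242 F [-0.4  0.  -0.3] gf 29.5
```

```bash
python3 -m jog '{"travel":[[0,0,1],[0,0,0],[0,0,0],[0,0,-25],[0,0,-40],[0,0,-40],[0,0,0],[0,0,0]],"delta_rot":[[0,0,0],[0,0,0],[0,0,0],[0,0,0],[0,0,0],[0,0,6.5],[0,0,6.4],[0,0,0]],"grip":[1,0,0,0,0,0,0,0]}' ; python3 - <<'E'
from h import *
go(.5095,-.4085,.11,-10.4)
E
```

```text
t: 5.68
tcp_pos: [0.6238, 0.0977, 0.1318]
eef_rot: [0.996, -0.09, 0.0, 0.0]
wrist_force: [-0.6, -0.6, -0.5]
grip_width: 0.498
grasp_force: 0.0
t 5.67 tcp [0.6238 0.0977 0.1318] yaw -10.34 tilt 0.04 turn z 0.06 travel [-21.  518.6  21.7] |d| 519.0 w 0.498 F [-0.6 -0.6 -0.5] gf 0.0
```

```bash
python3 -m jog '{"travel":[[-2,54,0],[-2,54,0],[-2,54,0],[-2,54,0],[-2,54,0],[-2,54,0],[-3,54,0],[-2,54,0]],"delta_rot":[[0,0,0],[0,0,0],[0,0,0],[0,0,0],[0,0,0],[0,0,0],[0,0,0],[0,0,0]],"grip":[0,0,0,0,0,0,0,0]}' ;python3 -m jog '{"travel":[[-2,43,10],[-2,43,10],[0,0,0]],"delta_rot":[[0,0,0],[0,0,0],[0,0,0]],"grip":[0,0,0]}'; python3 - <<'E'
from h import *
go(.5095,-.4085,.046,-10.4)
p,d=capture("scene"); cv2.imwrite("pics/s3.png",p[:,:,::-1]); np.save("s3.npy",d)
q,e=capture("top"); cv2.imwrite("pics/t3.png",q[:,:,::-1]); np.save("t3.npy",e)
a=cv2.resize(p[170:310,370:510,::-1],(400,400),interpolation=2);b=cv2.resize(q[130:230,230:330,::-1],(400,400),interpolation=2)
cv2.imwrite("pics/c3.png",np.hstack([a,b]))
for n,d in (("scene",d),("top",e)):
    P=pts(n,d); X,Y,Z=np.moveaxis(P,2,0)
    for c in ((.572,.096),(.625,.099),(.576,-.033)):
        k=(np.hypot(X-c[0],Y-c[1])<.022)&(Z>.043)&(Z<.06); print(n,c,k.sum(),P[k].mean(0).round(4))
    k=(abs(X-.51)<.035)&(abs(Y+.409)<.05)&(Z>.105)&(Z<.13); s=P[k]
    print("tips",len(s),s[s[:,1]>-.409].mean(0).round(4),s[s[:,1]<-.409].mean(0).round(4)) if len(s)>5 else 0
E
```

```text
t: 6.68
tcp_pos: [0.5282, -0.3255, 0.1305]
eef_rot: [0.996, -0.089, -0.001, -0.0]
wrist_force: [1.2, -0.5, -0.2]
grip_width: 0.504
grasp_force: 0.0
t: 7.05
tcp_pos: [0.5062, -0.4121, 0.1092]
eef_rot: [0.996, -0.092, -0.002, 0.0]
wrist_force: [0.5, 1.0, 0.2]
grip_width: 0.498
grasp_force: 0.0
t 7.05 tcp [ 0.5062 -0.4121  0.1092] yaw -10.58 tilt 0.22 turn z -0.18 travel [ 2.9 -4.2 63.2] |d| 63.0 w 0.498 F [0.5 1.  0.2] gf 0.0
scene (0.572, 0.096) 33 [0.5715 0.0928 0.0488]
scene (0.625, 0.099) 31 [0.6244 0.0943 0.0476]
scene (0.576, -0.033) 42 [ 0.5758 -0.0361  0.0483]
tips 119 [ 0.5063 -0.3883  0.1216] [ 0.4932 -0.4396  0.1231]
top (0.572, 0.096) 37 [0.5711 0.0979 0.0494]
top (0.625, 0.099) 33 [0.624  0.0996 0.0484]
top (0.576, -0.033) 35 [ 0.575  -0.03    0.0488]
tips 21 [ 0.5031 -0.3779  0.1224] [ 0.4956 -0.4287  0.1212]
```

View pics/c3.png

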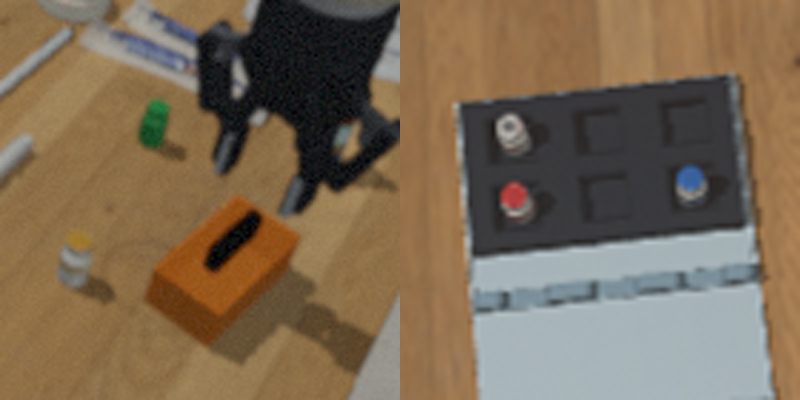

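Grey vial stands in the back-left pocket, directly behind red (top crop (512,130) behind (515,200)). The gripper is above the cover's rib, and I'll grip it next.

```bash
python3 -m jog '{"travel":[[3,-4.5,25],[0,0,25],[0,0,15],[0,0,0],[0,0,0],[0,0,0],[0,0,0]],"delta_rot":[[0,0,0],[0,0,0],[0,0,0],[0,0,0],[0,0,0],[0,0,0],[0,0,0]],"grip":[0,0,0,0,1,1,1]}' 60; python3 - <<'E'
from h import *
go(.5094,-.4082,.044,-10.4)
E
```

```text
t: 8.02
tcp_pos: [0.5137, -0.4043, 0.0469]
eef_rot: [0.996, -0.091, 0.0, 0.0]
wrist_force: [-0.5, -0.6, -0.9]
grip_width: 0.124
grasp_force: 62.4
t 8.03 tcp [ 0.5137 -0.4043  0.0469] yaw -10.38 tilt 0.05 turn z 0.02 travel [-3.5  4.6  2.9] |d| 6.0 w 0.124 F [-0.5 -0.6 -0.9] gf 62.4
```

```bash
python3 -m jog '{"travel":[[0,0,-10],[0,0,-30],[0,0,-45],[0,0,0],[0,0,0],[0,0,0]],"delta_rot":[[0,0,0],[0,0,0],[0,0,0],[0,0,-6.5],[0,0,-6.4],[0,0,0]],"grip":[1,1,1,1,1,1]}'; python3 - <<'E'
from h import *
go(.6019,.0984,.12,2.5)
E
```

```text
t: 8.78
tcp_pos: [0.5135, -0.4043, 0.1321]
eef_rot: [1.0, 0.022, 0.0, 0.0]
wrist_force: [-1.8, 0.5, -1.9]
grip_width: 0.125
grasp_force: 62.6
t 8.78 tcp [ 0.5135 -0.4043  0.1321] yaw 2.47 tilt 0.04 turn z -0.03 travel [ 110.2 -498.4   12. ] |d| 511.0 w 0.125 F [-1.8  0.5 -1.9] gf 62.6
```

```bash
python3 -m jog '{"travel":[[6,-30,0],[10,-48,0],[10,-48,0],[11,-48,0],[11,-48,0],[11,-48,0],[11,-48,0],[11,-48,0]],"delta_rot":[[0,0,0],[0,0,0],[0,0,0],[0,0,0],[0,0,0],[0,0,0],[0,0,0],[0,0,0]],"grip":[1,1,1,1,1,1,1,1]}'; python3 -m jog '{"travel":[[11,-48,0],[10,-45,0],[6,-28,0],[2,-11,0],[0,0,0],[0,0,0],[0,0,0]],"delta_rot":[[0,0,0],[0,0,0],[0,0,0],[0,0,0],[0,0,0],[0,0,0],[0,0,0]],"grip":[1,1,1,1,1,1,1]}'; python3 - <<'E'
from h import *
go(.6019,.0984,.067,2.5)
p,d=capture("scene"); cv2.imwrite("pics/s4.png",p[:,:,::-1]); np.save("s4.npy",d)
q,e=capture("top"); cv2.imwrite("pics/t4.png",q[:,:,::-1]); np.save("t4.npy",e)
a=cv2.resize(p[70:230,210:370,::-1],(600,600),interpolation=2)
cv2.imwrite("pics/c4.png",a)
P=pts("scene",d); X,Y,Z=np.moveaxis(P,2,0)
k=(abs(X-.6)<.08)&(abs(Y-.1)<.06)&(Z>.09)&(Z<.13)&(p[...,0]>p[...,2]*2.)&(p[...,0]>80)
print(k.sum(),cv2.minAreaRect((P[k][:,:2]*1000).astype(np.float32)), Z[k].max())
E
```

```text
t: 9.78
tcp_pos: [0.5786, -0.0334, 0.1317]
eef_rot: [1.0, 0.02, 0.0, 0.0]
wrist_force: [0.2, 0.2, -0.9]
grip_width: 0.12
grasp_force: 62.5
t: 10.65
tcp_pos: [0.6016, 0.0964, 0.1313]
eef_rot: [1.0, 0.021, -0.0, 0.0]
wrist_force: [0.3, -0.2, -1.6]
grip_width: 0.122
grasp_force: 62.5
t 10.65 tcp [0.6016 0.0964 0.1313] yaw 2.38 tilt 0.04 turn z -0.12 travel [ 0.4 -2.  64.3] |d| 64.0 w 0.122 F [ 0.3 -0.2 -1.6] gf 62.5
764 ((597.1783447265625, 93.33802795410156), (108.38580322265625, 58.589420318603516), 2.5662643909454346) 0.12885043660386486
```

View pics/c4.png

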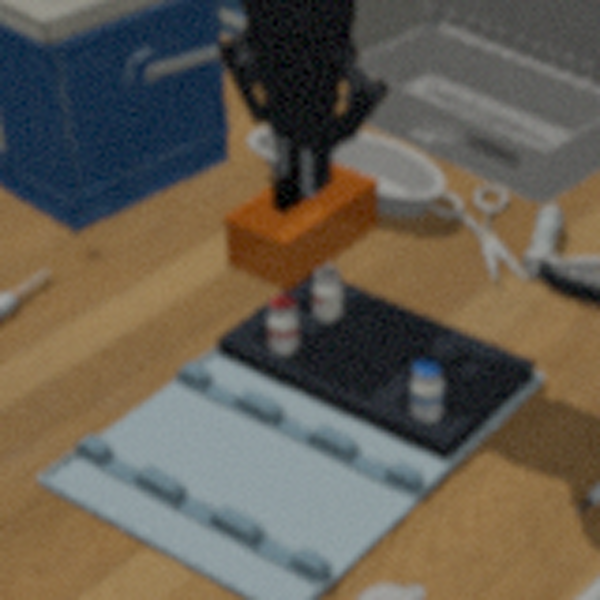

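```bash
python3 - <<'E'
from h import *
for n,f in (("scene","s3"),("top","t3"),("scene","scene0")):
    im=cv2.imread(f"pics/{f}.png"); P=pts(n,np.load(f+".npy")); X,Y,Z=np.moveaxis(P,2,0)
    v=im.max(2); k=(X>.535)&(X<.68)&(Y>-.1)&(Y<.16)&(v<80)&(Z>.0165)&(Z<.024)
    k=cv2.morphologyEx(k.astype(np.uint8),cv2.MORPH_CLOSE,np.ones((3,3)))
    k=cv2.morphologyEx(k,cv2.MORPH_OPEN,np.ones((3,3)))
    c=max(cv2.findContours(k,0,1)[0],key=cv2.contourArea)[:,0,:]
    q=plane(n,c,.020)[:,:2]; print(f,cv2.minAreaRect((q*1000).astype(np.float32)))
E
```

```text
s3 ((599.5555419921875, 29.371124267578125), (118.83931732177734, 203.67318725585938), 2.3328354358673096)
t3 ((599.83251953125, 34.72041320800781), (117.2843246459961, 201.80902099609375), 2.846484661102295)
scene0 ((600.36572265625, 30.01299285888672), (120.5437240600586, 204.72988891601562), 2.2274224758148193)
```

```bash
python3 -m jog '{"travel":[[0,-2.3,0],[0,0,20],[0,0,20],[0,0,12],[0,0,7],[0,0,3],[0,0,0]],"delta_rot":[[0,0,0],[0,0,0],[0,0,0],[0,0,0],[0,0,0],[0,0,0],[0,0,0]],"grip":[1,1,1,1,1,1,1]}'; python3 - <<'E'
from h import *
go(.6019,.0987,.067,2.4)
E
```

```text
t: 11.62
tcp_pos: [0.6016, 0.1005, 0.0695]
eef_rot: [1.0, 0.022, 0.0, -0.0]
wrist_force: [0.7, 0.1, -1.0]
grip_width: 0.13
grasp_force: 62.6
t 11.62 tcp [0.6016 0.1005 0.0695] yaw 2.52 tilt 0.02 turn z 0.12 travel [0.2 1.8 2.5] |d| 3.0 w 0.13 F [ 0.7  0.1 -1. ] gf 62.6
```

```bash
python3 -m jog '{"travel":[[0,0,1.5],[0,0,1],[0,0,0]],"delta_rot":[[0,0,0],[0,0,0],[0,0,0]],"grip":[1,1,1]}'; python3 -m jog '{"travel":[[0,0,0]],"delta_rot":[[0,0,0]],"grip":[1]}'
```

```text
t: 12.0
tcp_pos: [0.6014, 0.1005, 0.0669]
eef_rot: [1.0, 0.022, 0.0, -0.0]
wrist_force: [0.1, -0.3, -0.9]
grip_width: 0.124
grasp_force: 62.6
t: 12.12
tcp_pos: [0.6015, 0.1005, 0.0669]
eef_rot: [1.0, 0.022, 0.0, -0.0]
wrist_force: [-0.3, -0.0, -1.2]
grip_width: 0.124
grasp_force: 62.6
```

```bash
python3 -m jog '{"travel":[[0,1.8,0],[0,0,1],[0,0,0]],"delta_rot":[[0,0,0],[0,0,0],[0,0,0]],"grip":[1,1,1]}'; python3 -m jog '{"travel":[[0,0,1],[0,0,0]],"delta_rot":[[0,0,0],[0,0,0]],"grip":[1,1]}'
```

```text
t: 12.5
tcp_pos: [0.6016, 0.0982, 0.0661]
eef_rot: [1.0, 0.022, 0.0, 0.0]
wrist_force: [-1.6, -2.4, 4.2]
grip_width: 0.122
grasp_force: 63.2
t: 12.75
tcp_pos: [0.6016, 0.0982, 0.0661]
eef_rot: [1.0, 0.022, 0.0, 0.0]
wrist_force: [-5.8, -2.5, 12.3]
grip_width: 0.123
grasp_force: 64.5
```

```bash
python3 -m jog '{"travel":[[0,0,-1.5],[0,0,0],[0,0,0],[0,0,0],[0,0,-20],[0,0,-40],[0,0,-20],[0,0,0]],"delta_rot":[[0,0,0],[0,0,0],[0,0,0],[0,0,0],[0,0,0],[0,0,0],[0,0,-5],[0,0,-5]],"grip":[1,1,0.3,0.3,0.3,0.3,0.2,0.1]}'; python3 -m jog '{"travel":[[0,0,0],[0,0,0],[0,0,0],[0,0,0],[0,0,0],[0,0,0],[0,0,0],[0,0,0]],"delta_rot":[[0,0,-10],[0,0,-10],[0,0,-10],[0,0,-10],[0,0,-10],[0,0,-10],[0,0,-10],[0,0,-10]],"grip":[0,-0.1,-0.1,-0.1,-0.1,-0.1,-0.1,-0.1]}' ; python3 - <<'E'
from h import *
go(.4476,-.3185,.1,92.4)
E
```

```text
t: 13.75
tcp_pos: [0.6027, 0.099, 0.1485]
eef_rot: [0.994, 0.11, 0.002, -0.0]
wrist_force: [-0.4, 0.4, -0.4]
grip_width: 0.45
grasp_force: 0.0
t: 14.75
tcp_pos: [0.6015, 0.0986, 0.1462]
eef_rot: [0.689, 0.724, -0.0, -0.0]
wrist_force: [0.1, -0.6, 0.7]
grip_width: 0.551
grasp_force: 0.0
t 14.75 tcp [0.6015 0.0986 0.1462] yaw 92.84 tilt 0.0 turn z 0.44 travel [-410.3 -171.2   46.2] |d| 447.0 w 0.551 F [ 0.1 -0.6  0.7] gf 0.0
```

```bash
python3 -m jog '{"travel":[[-51,-21.5,0],[-51,-21.5,0],[-51,-21.5,0],[-51,-21.5,6],[-51,-21.5,10],[-51,-21.5,10],[-51,-21.5,10],[-51,-21.5,10]],"delta_rot":[[0,0,0],[0,0,0],[0,0,0],[0,0,0],[0,0,0],[0,0,0],[0,0,0],[0,0,0]],"grip":[-0.1,-0.1,-0.1,-0.1,-0.1,-0.1,-0.1,-0.1]}' ; python3 -m jog '{"travel":[[0,0,0],[0,0,0],[0,0,0]],"delta_rot":[[0,0,0],[0,0,0],[0,0,0]],"grip":[-0.1,-0.1,-0.1]}' ;python3 - <<'E'
from h import *
go(.4476,-.3185,.016,92.4)
q,e=capture("top"); np.save("t5.npy",e); cv2.imwrite("pics/t5.png",q[:,:,::-1])
p,d=capture("scene"); cv2.imwrite("pics/s5.png",p[:,:,::-1]); np.save("s5.npy",d)
a=cv2.resize(p[190:310,330:450,::-1],(400,400),interpolation=2);b=cv2.resize(q[130:230,230:330,::-1],(400,400),interpolation=2)
cv2.imwrite("pics/c5.png",np.hstack([a,b]))
for n,im,d in (("top",q,e),("scene",p,d)):
    P=pts(n,d); X,Y,Z=np.moveaxis(P,2,0)
    k=(abs(X-.6)<.08)&(abs(Y-.1)<.06)&(Z>.05)&(Z<.07)&(im[...,0]>im[...,2]*2.)&(im[...,0]>80)
    print(n,k.sum(),cv2.minAreaRect((P[k][:,:2]*1000).astype(np.float32)), Z[k].max())
E
```

```text
t: 15.75
tcp_pos: [0.447, -0.3182, 0.1001]
eef_rot: [0.691, 0.722, 0.0, 0.0]
wrist_force: [0.4, 0.3, -0.4]
grip_width: 0.549
grasp_force: 0.0
t: 16.12
tcp_pos: [0.4486, -0.315, 0.1006]
eef_rot: [0.691, 0.723, 0.0, 0.0]
wrist_force: [1.5, -0.1, 0.1]
grip_width: 0.549
grasp_force: 0.0
t 16.12 tcp [ 0.4486 -0.315   0.1006] yaw 92.66 tilt 0.05 turn z 0.26 travel [-3.5 -1.2 84.6] |d| 85.0 w 0.549 F [ 1.5 -0.1  0.1] gf 0.0
top 587 ((597.7119140625, 100.44632720947266), (108.24808502197266, 56.06711196899414), 2.6509695053100586) 0.06730137889772392
scene 425 ((598.2608032226562, 96.02816009521484), (107.87911224365234, 58.56825256347656), 2.382364273071289) 0.06659818828424813
```

View pics/c5.png

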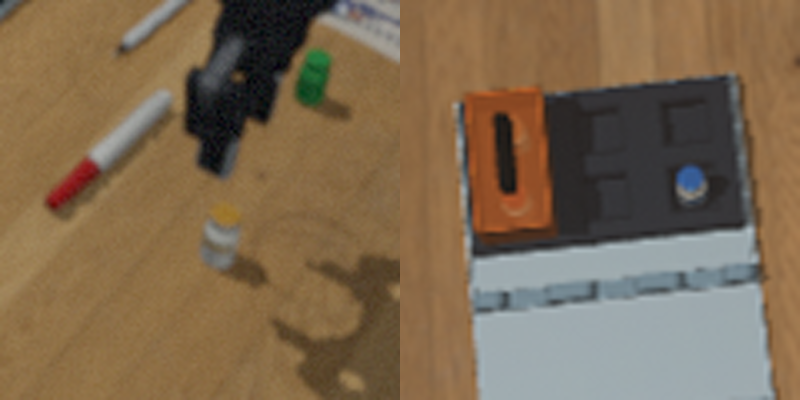

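The cover stands squarely over the red and grey vials (top crop (508,160)). Next is the orange vial.

```bash
python3 -m jog '{"travel":[[-3.5,-1,20],[0,0,40],[0,0,22],[0,0,0],[0,0,0],[0,0,0],[0,0,0],[0,0,0]],"delta_rot":[[0,0,0],[0,0,0],[0,0,0],[0,0,0],[0,0,0],[0,0,0],[0,0,0],[0,0,0]],"grip":[-0.1,-0.1,-0.1,-0.1,-0.1,1,1,1]}' 30; python3 -m jog '{"travel":[[0,0,0],[0,0,-10],[0,0,-40],[0,0,-45],[0,0,0],[0,0,0]],"delta_rot":[[0,0,0],[0,0,0],[0,0,0],[0,0,0],[0,0,0],[0,0,0]],"grip":[1,1,1,1,1,1]}'; python3 - <<'E'
from h import *
x,y=np.array([.6005,.0328])+rot(np.radians(2.4))@np.array([-.026,0]); print(x,y)
go(x,y,.11,92.4)
E
```

```text
t: 17.23
tcp_pos: [0.4476, -0.3204, 0.0195]
eef_rot: [0.691, 0.722, 0.0, 0.001]
wrist_force: [-0.2, 0.2, 6.9]
grip_width: 0.244
grasp_force: 29.8
t: 17.98
tcp_pos: [0.4463, -0.3201, 0.1133]
eef_rot: [0.692, 0.722, -0.0, 0.0]
wrist_force: [-0.4, -0.9, -1.7]
grip_width: 0.246
grasp_force: 29.4
0.5745228064174297 0.03171123300304081
t 17.98 tcp [ 0.4463 -0.3201  0.1133] yaw 92.5 tilt 0.02 turn z 0.1 travel [346.1 142.9   3.2] |d| 374.0 w 0.246 F [-0.4 -0.9 -1.7] gf 29.4
```

```bash
python3 -m jog '{"travel":[[36,15,0],[51,21,0],[51,21,0],[51,21,0],[51,21,0],[51,21,0],[36,15,0],[17,8,0]],"delta_rot":[[0,0,0],[0,0,0],[0,0,0],[0,0,0],[0,0,0],[0,0,0],[0,0,0],[0,0,0]],"grip":[1,1,1,1,1,1,1,1]}'; python3 -m jog '{"travel":[[0,0,0],[0,0,0],[0,0,0]],"delta_rot":[[0,0,0],[0,0,0],[0,0,0]],"grip":[1,1,1]}'; python3 - <<'E'
from h import *
go(.5745,.0302,.028,92.4)
p,d=capture("scene"); cv2.imwrite("pics/s6.png",p[:,:,::-1])
P=pts("scene",d); X,Y,Z=np.moveaxis(P,2,0)
k=(abs(X-.57)<.03)&(abs(Y-.03)<.03)&(Z>.093)&(Z<.11)
q=P[k]; w=q.mean(0)[:2]-np.array([-.065,-.496]); w/=np.linalg.norm(w); print(len(q),(q.mean(0)[:2]+.009*w).round(4),q[:,2].min())
E
```

```text
t: 18.98
tcp_pos: [0.5739, 0.0325, 0.1119]
eef_rot: [0.69, 0.724, -0.001, -0.001]
wrist_force: [0.5, -0.4, -0.2]
grip_width: 0.245
grasp_force: 29.4
t: 19.35
tcp_pos: [0.5742, 0.0278, 0.1131]
eef_rot: [0.692, 0.722, -0.001, 0.0]
wrist_force: [0.5, -0.9, -0.1]
grip_width: 0.242
grasp_force: 29.4
t 19.35 tcp [0.5742 0.0278 0.1131] yaw 92.37 tilt 0.06 turn z -0.03 travel [ 2.5  0.5 85.1] |d| 85.0 w 0.242 F [ 0.5 -0.9 -0.1] gf 29.4
37 [0.5748 0.0254] 0.09434691167689857
```

```bash
python3 -m jog '{"travel":[[2.5,0.5,20],[0,0,30],[0,0,20],[0,0,8],[0,0,5],[0,0,0],[0,0,0]],"delta_rot":[[0,0,0],[0,0,0],[0,0,0],[0,0,0],[0,0,0],[0,0,0],[0,0,0]],"grip":[1,1,1,1,1,1,1]}'; python3 - <<'E'
from h import *
go(.5745,.0302,.0275,92.4)
E
```

```text
t: 20.27
tcp_pos: [0.5754, 0.0325, 0.031]
eef_rot: [0.691, 0.722, 0.0, 0.0]
wrist_force: [0.2, 0.2, 0.6]
grip_width: 0.244
grasp_force: 29.4
t 20.27 tcp [0.5754 0.0325 0.031 ] yaw 92.52 tilt 0.07 turn z 0.12 travel [-2.3 -1.   3.5] |d| 4.0 w 0.244 F [0.2 0.2 0.6] gf 29.4
```

```bash
python3 -m jog '{"travel":[[-1.5,-1,1],[0,0,2],[0,0,0]],"delta_rot":[[0,0,0],[0,0,0],[0,0,0]],"grip":[1,1,1]}'; python3 -m jog '{"travel":[[0,0,0],[0,0,0],[0,0,0],[0,0,-20],[0,0,-40],[0,0,-40],[0,0,0],[0,0,0]],"delta_rot":[[0,0,0],[0,0,0],[0,0,0],[0,0,0],[0,0,0],[0,0,0],[0,0,10],[0,0,10]],"grip":[0.2,0.2,0.1,0.1,0,0,0,0]}'; python3 - <<'E'
from h import *
go(.456,.299,.12,8.4)
E
```

```text
t: 20.65
tcp_pos: [0.5741, 0.0307, 0.0275]
eef_rot: [0.691, 0.722, 0.0, 0.0]
wrist_force: [-1.0, -0.8, 2.1]
grip_width: 0.242
grasp_force: 29.6
t: 21.65
tcp_pos: [0.5746, 0.031, 0.1296]
eef_rot: [0.808, 0.589, 0.001, 0.001]
wrist_force: [-0.5, 0.8, -0.2]
grip_width: 0.5
grasp_force: 0.0
t 21.65 tcp [0.5746 0.031  0.1296] yaw 72.18 tilt 0.15 turn z 63.78 travel [ -78.2 -282.5    9.4] |d| 293.0 w 0.5 F [-0.5  0.8 -0.2] gf 0.0
```

```bash
python3 -m jog '{"travel":[[0,0,0],[0,0,0],[0,0,0],[0,0,0],[0,0,0],[0,0,0],[0,0,0],[0,0,0]],"delta_rot":[[0,0,9],[0,0,9],[0,0,9],[0,0,9],[0,0,9],[0,0,9],[0,0,9.5],[0,0,0]],"grip":[0,0,0,0,0,0,0,0]}'; python3 -m jog '{"travel":[[-13,-47,0],[-13,-47,0],[-13,-47,0],[-13,-47,0],[-13,-47,5],[-13,-47,5],[0,0,0],[0,0,0]],"delta_rot":[[0,0,0],[0,0,0],[0,0,0],[0,0,0],[0,0,0],[0,0,0],[0,0,0],[0,0,0]],"grip":[0,0,0,0,0,0,0,0]}'; python3 - <<'E'
from h import *
go(.457,.2993,.004,8.5)
q,e=capture("top"); np.save("t7.npy",e); cv2.imwrite("pics/t7.png",q[:,:,::-1])
p,d=capture("scene"); cv2.imwrite("pics/s7.png",p[:,:,::-1]); np.save("s7.npy",d)
a=cv2.resize(p[100:220,150:270,::-1],(400,400),interpolation=2);b=cv2.resize(q[130:230,230:330,::-1],(400,400),interpolation=2)
cv2.imwrite("pics/c7.png",np.hstack([a,b]))
P=pts("scene",d); X,Y,Z=np.moveaxis(P,2,0)
k=(abs(X-.46)<.04)&(abs(Y-.3)<.07)&(Z>.105)&(Z<.13); s=P[k]; print(len(s),s[s[:,1]>.298].mean(0).round(4),s[s[:,1]<.298].mean(0).round(4))
k=(X>.36)&(X<.56)&(Y<.35)&(Y>.25)&(Z>.004)&(Z<.02); s=P[k]
c=s.mean(0); u=np.linalg.svd(s[:,:2]-c[:2])[2][0] if len(s)<3000 else 0; print(c,np.degrees(np.arctan2(u[1],u[0])),len(s),s.min(0),s.max(0))
E
```

```text
t: 22.65
tcp_pos: [0.5742, 0.0313, 0.1286]
eef_rot: [0.997, 0.079, 0.001, -0.0]
wrist_force: [0.9, -0.3, -0.4]
grip_width: 0.501
grasp_force: 0.0
t: 23.65
tcp_pos: [0.453, 0.2968, 0.1177]
eef_rot: [0.997, 0.08, 0.0, 0.0]
wrist_force: [0.7, -0.5, -0.5]
grip_width: 0.501
grasp_force: 0.0
t 23.65 tcp [0.453  0.2968 0.1177] yaw 9.18 tilt 0.03 turn z 0.68 travel [  4.3  -1.9 113.7] |d| 114.0 w 0.501 F [ 0.7 -0.5 -0.5] gf 0.0
52 [0.4491 0.317  0.1251] [0.4538 0.2661 0.1251]
[0.4518441  0.29443646 0.0088047 ] -171.18016872661497 145 [0.38366974 0.27819433 0.00412238] [0.53276066 0.31076319 0.01419311]
```

View pics/c7.png

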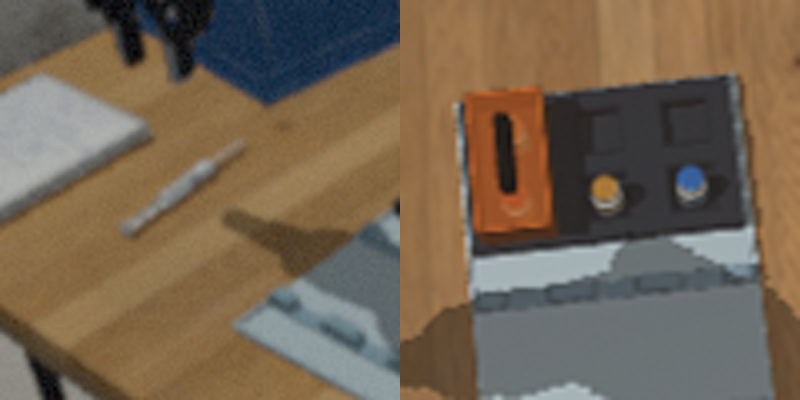

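```bash
python3 -m jog '{"travel":[[2,-2,30],[0,0,40],[0,0,25],[0,0,10],[0,0,0],[0,0,0]],"delta_rot":[[0,0,0],[0,0,0],[0,0,0],[0,0,0],[0,0,0],[0,0,0]],"grip":[0,0,0,0,0,0]}'; python3 - <<'E'
from h import *
go(.455,.2990,.0045,8.7)
E
```

```text
t: 24.5
tcp_pos: [0.4552, 0.2997, 0.0134]
eef_rot: [0.997, 0.078, 0.001, -0.0]
wrist_force: [0.2, 0.4, -0.7]
grip_width: 0.502
grasp_force: 0.0
t 24.5 tcp [0.4552 0.2997 0.0134] yaw 9.0 tilt 0.1 turn z 0.3 travel [-0.3  0.6  8.9] |d| 9.0 w 0.502 F [ 0.2  0.4 -0.7] gf 0.0
```

```bash
python3 -m jog '{"travel":[[0,0,5],[0,0,3.5],[0,0,0],[0,0,0],[0,0,0],[0,0,0],[0,0,0]],"delta_rot":[[0,0,0],[0,0,0],[0,0,0],[0,0,0],[0,0,0],[0,0,0],[0,0,0]],"grip":[0,0,0,1,1,1,1]}' 25; python3 - <<'E'
from h import *
go(.455,.2990,.0045,8.7)
E
python3 -m jog '{"travel":[[0,0,-10],[0,0,-30],[0,0,-40],[0,0,-10],[0,0,0],[0,0,0]],"delta_rot":[[0,0,0],[0,0,0],[0,0,0],[0,0,0],[0,0,6],[0,0,0]],"grip":[1,1,1,1,1,1]}'
 python3 - <<'E'
from h import *
x,y=np.array([.6005,.0328])+rot(np.radians(2.4))@np.array([-.144,-.066]); print(x,y)
go(x,y,.11,2.4)
E
```

```text
t: 25.38
tcp_pos: [0.4545, 0.2996, 0.0039]
eef_rot: [0.997, 0.079, 0.0, -0.0]
wrist_force: [0.6, 0.5, 3.0]
grip_width: 0.145
grasp_force: 26.2
t 25.38 tcp [0.4545 0.2996 0.0039] yaw 9.02 tilt 0.02 turn z 0.32 travel [ 0.4  0.7 -0.6] |d| 1.0 w 0.145 F [0.6 0.5 3. ] gf 26.2
t: 26.12
tcp_pos: [0.4541, 0.2992, 0.0937]
eef_rot: [1.0, 0.027, -0.0, 0.0]
wrist_force: [0.4, 0.4, 0.4]
grip_width: 0.14
grasp_force: 25.9
0.45939010561189164 -0.03917220092352939
t 26.12 tcp [0.4541 0.2992 0.0937] yaw 3.05 tilt 0.03 turn z 0.65 travel [ -8.9 338.3 -16.2] |d| 339.0 w 0.14 F [0.4 0.4 0.4] gf 25.9
```

```bash
python3 -m jog '{"travel":[[-1,38,-5],[-2,48,-5],[-2,50,-5],[-2,50,0],[-2,50,0],[-2,50,0],[-1,36,0],[0,16,0]],"delta_rot":[[0,0,0.6],[0,0,0],[0,0,0],[0,0,0],[0,0,0],[0,0,0],[0,0,0],[0,0,0]],"grip":[1,1,1,1,1,1,1,1]}';python3 -m jog '{"travel":[[0,0,0],[0,0,0],[0,0,0]],"delta_rot":[[0,0,0],[0,0,0],[0,0,0]],"grip":[1,1,1]}'
 python3 - <<'E'
from h import *
go(.4559,-.0393,.011,2.4)
p,d=capture("scene"); cv2.imwrite("pics/s8.png",p[:,:,::-1]); np.save("s8.npy",d)
q,e=capture("top"); cv2.imwrite("pics/t8.png",q[:,:,::-1]); np.save("t8.npy",e)
a=cv2.resize(p[130:270,210:350,::-1],(400,400),interpolation=2);b=cv2.resize(q[140:260,230:350,::-1],(400,400),interpolation=2)
cv2.imwrite("pics/c8.png",np.hstack([a,b]))
E
```

```text
t: 27.12
tcp_pos: [0.4563, -0.0412, 0.1084]
eef_rot: [1.0, 0.021, -0.001, 0.0]
wrist_force: [0.4, 0.9, -0.1]
grip_width: 0.145
grasp_force: 25.9
t: 27.5
tcp_pos: [0.457, -0.0376, 0.1087]
eef_rot: [1.0, 0.022, -0.0, -0.0]
wrist_force: [0.5, 0.3, -0.9]
grip_width: 0.142
grasp_force: 25.9
t 27.5 tcp [ 0.457  -0.0376  0.1087] yaw 2.55 tilt 0.02 turn z 0.15 travel [-1.2  1.7 97.7] |d| 98.0 w 0.142 F [ 0.5  0.3 -0.9] gf 25.9
```

View pics/c8.png

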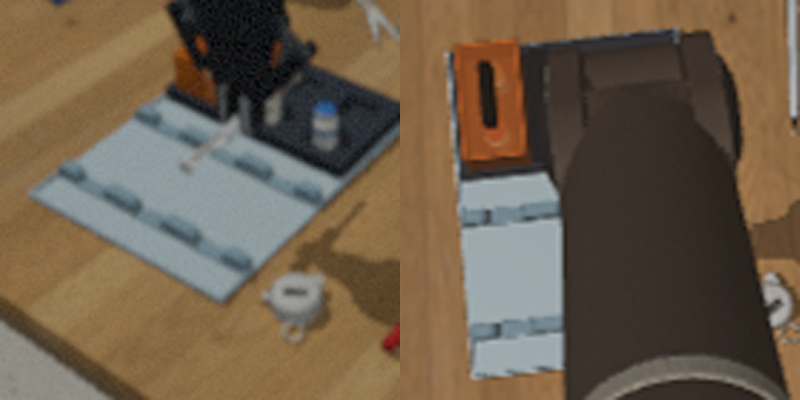

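```bash
python3 -m jog '{"travel":[[-1,1.7,20],[0,0,35],[0,0,25],[0,0,8],[0,0,5],[0,0,0],[0,0,0]],"delta_rot":[[0,0,0],[0,0,0],[0,0,0],[0,0,0],[0,0,0],[0,0,0],[0,0,0]],"grip":[1,1,1,1,1,1,1]}'
 python3 - <<'E'
from h import *
go(.4559,-.0393,.011,2.4)
E
```

```text
t: 28.48
tcp_pos: [0.4567, -0.0405, 0.0165]
eef_rot: [1.0, 0.021, 0.001, 0.0]
wrist_force: [-0.4, -0.3, 0.3]
grip_width: 0.142
grasp_force: 25.9
t 28.48 tcp [ 0.4567 -0.0405  0.0165] yaw 2.42 tilt 0.08 turn z 0.02 travel [-0.8 -1.2  5.5] |d| 6.0 w 0.142 F [-0.4 -0.3  0.3] gf 25.9
```

```bash
python3 -m jog '{"travel":[[0,-1,3],[0,0,2],[0,0,0],[0,0,0]],"delta_rot":[[0,0,0],[0,0,0],[0,0,0],[0,0,0]],"grip":[1,1,1,1]}'; python3 -m jog '{"travel":[[0,0,0],[0,0,0],[0,0,0],[0,0,-15],[0,0,-35],[0,0,-40],[0,0,0],[0,0,0]],"delta_rot":[[0,0,0],[0,0,0],[0,0,0],[0,0,0],[0,0,0],[0,0,0],[0,0,5.6],[0,0,0]],"grip":[0.6,0.4,0.3,0.3,0.2,0,0,0]}'
 python3 - <<'E'
from h import *
go(.478,-.2193,.1,-3.1)
E
```

```text
t: 28.98
tcp_pos: [0.4562, -0.0394, 0.0109]
eef_rot: [1.0, 0.021, 0.0, -0.0]
wrist_force: [-0.0, 0.4, 3.4]
grip_width: 0.143
grasp_force: 26.3
t: 29.98
tcp_pos: [0.4564, -0.0395, 0.102]
eef_rot: [1.0, -0.028, 0.001, 0.0]
wrist_force: [0.9, 0.3, -0.4]
grip_width: 0.501
grasp_force: 0.0
t 29.98 tcp [ 0.4564 -0.0395  0.102 ] yaw -3.15 tilt 0.1 turn z -0.05 travel [ 31.3 178.4   2.1] |d| 181.0 w 0.501 F [ 0.9  0.3 -0.4] gf 0.0
```

```bash
python3 -m jog '{"travel":[[7,40,0],[8,46,0],[8,46,0],[5,30,0],[3,16,0],[0,0,0],[0,0,0],[0,0,0]],"delta_rot":[[0,0,0],[0,0,0],[0,0,0],[0,0,0],[0,0,0],[0,0,0],[0,0,0],[0,0,0]],"grip":[0,0,0,0,0,0,0,0]}'
 python3 - <<'E'
from h import *
go(.478,-.2193,.006,-3.1)
p,d=capture("scene"); cv2.imwrite("pics/s9.png",p[:,:,::-1]); np.save("s9.npy",d)
q,e=capture("top"); cv2.imwrite("pics/t9.png",q[:,:,::-1]); np.save("t9.npy",e)
a=cv2.resize(p[120:290,220:420,::-1],(400,340),interpolation=2);b=cv2.resize(q[140:260,230:350,::-1],(400,400),interpolation=2)
cv2.imwrite("pics/c9.png",np.hstack([cv2.copyMakeBorder(a,0,60,0,0,0),b]))
for n,d in (("scene",d),("top",e)):
    P=pts(n,d); X,Y,Z=np.moveaxis(P,2,0)
    k=(X>.39)&(X<.56)&(Y<-.19)&(Y>-.25)&(Z>.005)&(Z<.022); print(n,cv2.minAreaRect((P[k][:,:2]*1000).astype(np.float32)))
E
```

```text
t: 30.98
tcp_pos: [0.4772, -0.2174, 0.1008]
eef_rot: [1.0, -0.027, -0.0, -0.0]
wrist_force: [-0.7, -0.4, 1.1]
grip_width: 0.497
grasp_force: 0.0
t 30.98 tcp [ 0.4772 -0.2174  0.1008] yaw -3.05 tilt 0.03 turn z 0.05 travel [ 0.9  1.9 94.8] |d| 95.0 w 0.497 F [-0.7 -0.4  1.1] gf 0.0
scene ((479.5423889160156, -222.64334106445312), (15.378981590270996, 136.19639587402344), 86.15081787109375)
top ((486.22772216796875, -212.13902282714844), (0.12931138277053833, 6.415830135345459), 82.86518096923828)
```

View pics/c9.png

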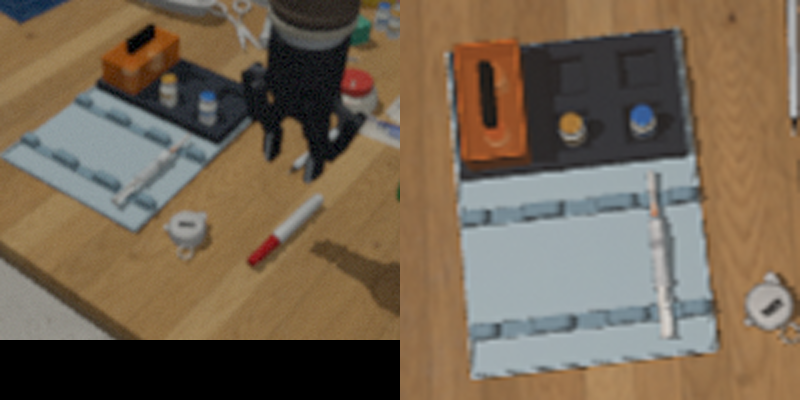

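The syringe lies in the right rest pointing at blue (top crop (655,180) to (668,335)). Now the marker.

```bash
python3 -m jog '{"travel":[[1,2,30],[0,0,40],[0,0,20],[0,0,5],[0,0,0],[0,0,0],[0,0,0],[0,0,0]],"delta_rot":[[0,0,0],[0,0,0],[0,0,0],[0,0,0],[0,0,0],[0,0,0],[0,0,0],[0,0,0]],"grip":[0,0,0,0,0,1,1,1]}' 25;  python3 -m jog '{"travel":[[0,0,0]],"delta_rot":[[0,0,0]],"grip":[1]}'; python3 -m jog '{"travel":[[0,0,-10],[0,0,-30],[0,0,-40],[0,0,-15],[0,0,0],[0,0,0]],"delta_rot":[[0,0,0],[0,0,0],[0,0,0],[0,0,0],[0,0,-5.5],[0,0,0]],"grip":[1,1,1,1,1,1]}'
 python3 - <<'E'
from h import *
x,y=np.array([.6005,.0328])+rot(np.radians(2.4))@np.array([-.144,0]); print(x,y)
go(x,y,.1,2.4)
E
```

```text
t: 32.08
tcp_pos: [0.4787, -0.2211, 0.0069]
eef_rot: [1.0, -0.028, 0.001, 0.0]
wrist_force: [-0.8, 0.2, 6.5]
grip_width: 0.165
grasp_force: 24.6
t: 32.2
tcp_pos: [0.4787, -0.2211, 0.0068]
eef_rot: [1.0, -0.028, 0.001, 0.0]
wrist_force: [-1.1, 0.1, 6.9]
grip_width: 0.169
grasp_force: 24.6
t: 32.95
tcp_pos: [0.4778, -0.221, 0.1009]
eef_rot: [1.0, 0.02, 0.0, -0.0]
wrist_force: [-0.8, -0.5, -0.7]
grip_width: 0.164
grasp_force: 24.4
0.45662631246576446 0.02676990586299526
t 32.95 tcp [ 0.4778 -0.221   0.1009] yaw 2.28 tilt 0.0 turn z -0.12 travel [ -10.8 -248.4    0.9] |d| 249.0 w 0.164 F [-0.8 -0.5 -0.7] gf 24.4
```

```bash
python3 -m jog '{"travel":[[-2,-35,0],[-2,-46,0],[-2,-48,0],[-2,-48,0],[-2,-40,0],[-1,-22,0],[0,-9,0],[0,0,0]],"delta_rot":[[0,0,0],[0,0,0],[0,0,0],[0,0,0],[0,0,0],[0,0,0],[0,0,0],[0,0,0]],"grip":[1,1,1,1,1,1,1,1]}';python3 -m jog '{"travel":[[0,0,0],[0,0,0]],"delta_rot":[[0,0,0],[0,0,0]],"grip":[1,1]}'
 python3 - <<'E'
from h import *
go(.4566,.0268,.014,2.4)
E
```

```text
t: 33.95
tcp_pos: [0.4569, 0.0263, 0.1005]
eef_rot: [1.0, 0.02, -0.0, 0.0]
wrist_force: [-0.6, -0.9, 0.7]
grip_width: 0.167
grasp_force: 24.4
t: 34.2
tcp_pos: [0.457, 0.0253, 0.1007]
eef_rot: [1.0, 0.019, -0.0, 0.0]
wrist_force: [-0.5, -0.6, 0.3]
grip_width: 0.166
grasp_force: 24.4
t 34.2 tcp [0.457  0.0253 0.1007] yaw 2.21 tilt 0.02 turn z -0.19 travel [-0.3 -1.5 86.7] |d| 87.0 w 0.166 F [-0.5 -0.6  0.3] gf 24.4
```

```bash
python3 -m jog '{"travel":[[0,-1.5,20],[0,0,30],[0,0,20],[0,0,8],[0,0,4],[0,0,0],[0,0,0]],"delta_rot":[[0,0,0],[0,0,0],[0,0,0],[0,0,0],[0,0,0],[0,0,0],[0,0,0]],"grip":[1,1,1,1,1,1,1]}'
 python3 - <<'E'
from h import *
go(.4566,.0268,.014,2.4)
E
```

```text
t: 35.08
tcp_pos: [0.4574, 0.0279, 0.0194]
eef_rot: [1.0, 0.02, 0.001, -0.0]
wrist_force: [-0.2, -0.6, 0.1]
grip_width: 0.166
grasp_force: 24.4
t 35.08 tcp [0.4574 0.0279 0.0194] yaw 2.31 tilt 0.06 turn z -0.09 travel [-0.9  1.1  5.4] |d| 6.0 w 0.166 F [-0.2 -0.6  0.1] gf 24.4
```

```bash
python3 -m jog '{"travel":[[-1,1,3],[0,0,2],[0,0,0],[0,0,0]],"delta_rot":[[0,0,0],[0,0,0],[0,0,0],[0,0,0]],"grip":[1,1,1,1]}'; python3 -m jog '{"travel":[[0,0,0],[0,0,0],[0,0,0],[0,0,-15],[0,0,-35],[0,0,-50],[0,0,-40],[0,0,0]],"delta_rot":[[0,0,0],[0,0,0],[0,0,0],[0,0,0],[0,0,0],[0,0,0],[0,0,0],[0,0,0]],"grip":[0.6,0.4,0.2,0.2,0.2,0.1,0,0]}'; python3 -m jog '{"travel":[[-20,45,0],[-20,45,0],[-20,45,0],[-10,45,0],[0,45,0],[0,30,0],[0,0,0]],"delta_rot":[[0,0,0],[0,0,0],[0,0,0],[0,0,0],[0,0,0],[0,0,0],[0,0,0]],"grip":[0,0,0,0,0,0,0]}'
 python3 - <<'E'
from h import *
p,d=capture("scene"); q,e=capture("top")
a=cv2.resize(p[100:260,210:370,::-1],(400,400),interpolation=2);b=cv2.resize(q[140:260,230:350,::-1],(400,400),interpolation=2)
cv2.imwrite("pics/c10.png",np.hstack([a,b]))
P=pts("top",e); X,Y,Z=np.moveaxis(P,2,0); B=np.array([.5998,.0347])
L=(P[...,:2]-B)@rot(np.radians(2.4))
for nm,yc in (("syr",-.066),("mark",0)):
    k=(L[...,0]>-.23)&(L[...,0]<-.065)&(abs(L[...,1]-yc)<.012)&(Z>.0105)
    r=cv2.minAreaRect((L[k]*1000).astype(np.float32)); print(nm,r,Z[k].max())
E
```

```text
t: 35.58
tcp_pos: [0.456, 0.0268, 0.0139]
eef_rot: [1.0, 0.02, 0.0, 0.0]
wrist_force: [-0.9, -0.4, 3.1]
grip_width: 0.165
grasp_force: 24.9
t: 36.58
tcp_pos: [0.4581, 0.0271, 0.1577]
eef_rot: [1.0, 0.02, 0.004, -0.0]
wrist_force: [-0.3, 0.6, 0.3]
grip_width: 0.5
grasp_force: 0.0
t: 37.45
tcp_pos: [0.3956, -0.2327, 0.1535]
eef_rot: [1.0, 0.018, -0.0, 0.0]
wrist_force: [0.1, -0.4, 0.1]
grip_width: 0.499
grasp_force: 0.0
syr ((-143.8972625732422, -66.4158935546875), (15.977498054504395, 150.20835876464844), 86.24867248535156) 0.02399647922599546
mark ((-144.91107177734375, 0.2984790802001953), (134.46217346191406, 16.446813583374023), 1.1432576179504395) 0.026145801945109515
```

View pics/c10.png

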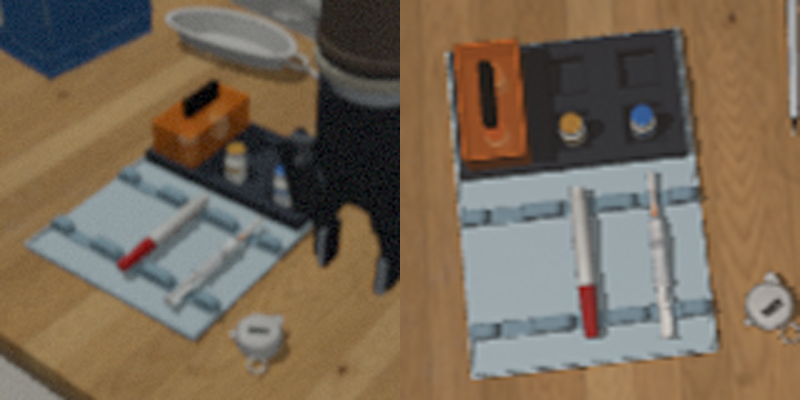

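The marker lies in the middle rest (-145, 0) and the syringe in the right rest (-144, -66), both lengthwise. The vials and cover are in place and the robot is clear, so I'm handing in.

```bash
python3 -c "
from workcell import job_done
print(job_done())"
```

```text
the job is handed in; nothing more can be done
None
```

I set up the tray as asked, in the order asked, and handed it in at about 37 s of the 104 s allowed; the last pictures show every item in its place, and no verdict came back.

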